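Open the ratchet bar clamp

TASK

The glue on the pine block in the ratchet clamp has set: open the clamp for it. With the fingertips press the release tab on the sliding jaw down, and, keeping it down, push the jaw back along its bar, away from the block, all the way to the end stop, then let go and move clear. Only press and push: do not grip anything, and leave the block and the things lying around where they are.

Things in the scene. Friction and masses are not known exactly. Their poses are not given: they have to be found in the camera images.
- clamp: Ratchet bar clamp, fixed to the worktop by its plywood board (256 x 84 x 10 mm). Origin: centre of the board's underside, on the worktop. Its x axis runs along the steel bar, from the fixed jaw (at the -x end) to the end stop (at the +x end, 44 mm high); y across, z up. The block lies between the fixed jaw and the sliding jaw. Saw teeth on the bar stop the sliding jaw from moving toward +x unless the release tab is held down.
- jaw (a joint): Travel of the sliding jaw along the clamp's +x, m: 0 = closed up to 2 mm from the block, 0.075 = fully back at the end stop. At the start between 0 and 0.020. With the tab held down the jaw slides with about 4 N of friction and stays where it is left.
- plate_face (a point): Middle of the top edge of the flat front face (facing the clamp's -x, toward the block) of the jaw's upright push plate: 66 mm wide across, 8 mm thick, top 115 mm above the worktop, standing 35 mm above the release tab just behind the tab. A finger that presses the tab can push against this face. Axes as the clamp's; moves with the jaw.
- release_top (a point): Centre of the top of the black ridged release tab on the sliding jaw, in front of the push plate: 32 mm along the bar, 50 mm across, 20 mm before the plate's face, top 80 mm above the worktop when up (the jaw's metal beside it reaches 66 mm, the pad block before it 69 mm, the block's top 67 mm). Axes as the clamp's; moves with the tab.
- release (a joint): How far the release tab is pressed down, m: 0 = up, 0.010 = fully down. It springs back; 2 N to start, 5.6 N fully down. The ratchet is free from 0.0065 on; unpressed, the jaw can still shift by up to one 8 mm tooth before it locks. Unpressed it may read up to 0.006, where the pawl rides on a tooth.
- pine_block: Loose pine block, 70 (along the bar) x 75 x 45 mm, lying on the clamp's bar and strips between the jaws; origin at the centre of its underside, 22 mm above the worktop; axes nearly as the clamp's. It stays there.
- tape_measure: Yellow tape measure 38 x 80 x 66 mm, right of the clamp, near the block; origin at the centre of its underside. Bystander.
- screw_box: Open card box of screws, 65 x 90 x 35 mm, left of the tool case; origin at the centre of its underside. Bystander.
- spanner: Flat steel spanner 25 x 114 x 6 mm, right of the clamp, beside the bar; origin at the centre of its underside. Bystander.
- sanding_block: Cork sanding block 62 x 112 x 30 mm, left of the tool case; origin at the centre of its underside. Bystander.
- masking_tape: Roll of masking tape, 104 mm across, 25 mm high, lying flat behind the tool case; origin at the centre of its underside. Bystander.
- mug: White mug 83 x 113 x 93 mm, left of the tool case; origin at the centre of its underside. Bystander.
Mind the look-alikes: they are no part of the job. What is shaped like the pine_block but blue is not meant.

How it is judged:
By the outcome, as a careful person would: the job done as asked, in the order asked, and still so for the second after the job is handed in, with the robot touching nothing.
It also fails if it takes over 32 s, if anything falls off the work surface, if the arm or the gripper's body presses on something with over 40 N, if the wrist force passes 120 N, or if a joint passes its speed limit or range.

ROBOT

A 7-joint arm with a two-finger parallel gripper is mounted at the origin on the work surface; the furniture and walls round the work are solid. World frame = base frame: x ahead of the robot, y to its left, z up, the work surface at z = 0. Lengths are in m, angles in rad, forces in N, time in s.
With the tool pointing down it reaches from about 0.425 to 0.925 m from the base axis. Payload 6.8 kg.
Tool frame: the origin (TCP) lies on the front face of the gripper's body, between the roots of the fingers; the fingertips stand 73 mm ahead of it and the grasp point (between the pads) lies 54 mm ahead of it (env.nose_length is the distance from the TCP to the fingertips, in m); z points along the fingers, y is the line along which they close (so a half turn about z gives the same grasp; the last joint's range is limited). The gripper opens to 85 mm and grips with 20 to 120 N. Pads are 22 mm wide; open, the fingers measure 114 mm over their backs; the gripper's body (76 mm by 85 mm) begins 54 mm behind the grasp point. The pads swing forward as they close: fully open they stand 13 mm farther back than shut.
Start: joints at [1.199, 0.477, 0.022, 1.555, -0.011, 1.109, -0.083], TCP at [0.176, -0.652, 0.304] pointing down, gripper open.
Joint ranges: [-2.96, 2.96], [-0.34, 2.1], [-1.41, 1.46], [0.24, 2.44], [-1.37, 4.51], [0.17, 1.92], [-2.96, 2.96]. Speed limits (rad/s): [2.39, 2.39, 3.14, 3.14, 3.14, 3.14, 3.14].

INTERFACE

Orientations are given as a unit quaternion [w, x, y, z].
In Python, from cell import env, kin, camera, calibration, job gives the robot as it stands. The module is installed in compiled form; this text tells all that it offers. Calls block until the motion is done:
- env.reach(position, orientation): joint-space move of the TCP to a pose.
- env.movel(position, velocity=0.15, rot=None, stop_force=None): straight line of the TCP; rot=None keeps the orientation; velocity is the mean speed in m/s. With stop_force (N) it stops when the force on the tool has changed by that much, and returns True; else False.
- env.goto_joints(angles): joint-space move.
- env.grip(opening, f_grip=None): finger opening in m; f_grip is the grip in N (None keeps the last); returns when the fingers have stopped.
- env.dwell(seconds).
- kin.inverse_kinematics(position, orientation): joint angles nearest the present ones, or None.
- env.get_state(): the state.
- camera(name): name is "scene" or "top"; returns (picture, depth): 384x512x3 uint8, blue, green, red; 384x512 float32, m along the optical axis (not along the pixel's ray), 0 where there is no reading.
- calibration(name): a dict with "fx", "fy", "cx", "cy" (pixels), "rvec" (rotation vector, rad) and "tvec" (3), from world to camera coordinates, as OpenCV has them. Camera axes: x right, y down, z forward; pixel columns grow to the right and rows downward; lengths in m; the calibration is good to about 2 mm. A picture is of the moment at which its call begins. calibration takes no time and is no camera call.
A pose or a line that the arm cannot do raises env.PlanningError and nothing moves.
- job.job_done(): hands the job in; it is judged then, once.
The state is a dict: "time": time; "qpos": joint angles; "joint_velocities": joint speeds; "joint_torque": joint torques, N m; "tcp_pos": TCP position; "orientation": TCP orientation; "force": force on the tool from outside, world axes, zero at the start; "torque": the same for the moment, N m; "opening": finger opening in m; "gripper_force": force on a finger pad.
Only numpy, scipy, OpenCV 4.12 (cv2) and the standard library are available. Lean on these libraries where they do the work, as an engineer would, in place of code of your own. Each camera call takes 0.05 s, during which the arm holds its last target. There are 200 camera calls.

## Working session

There is one attempt and no reset: what is moved stays moved. The work goes in short steps, each a Python script; the robot and the scene stay as the last script left them, time stands still between calls to the robot, and variables do not carry over. Pictures are saved under pics/ and viewed, at most 10 in all, crops included, and the job is handed in when it is done.

```bash
mkdir -p pics; cat > h.py <<'E'
import numpy as np, cv2
from cell import env, kin, camera, calibration, job
def shot(n,f):
    p,d=camera(n); cv2.imwrite('pics/'+f+'.png',p); np.savez('pics/'+f+'.npz',p=p,d=d); return p,d
def cal(n):
    c=calibration(n); K=np.array([[c['fx'],0,c['cx']],[0,c['fy'],c['cy']],[0,0,1]]); R=cv2.Rodrigues(np.array(c['rvec'],float))[0]
    return K,R,np.array(c['tvec'],float).reshape(3)
def world(n,d):
    K,R,t=cal(n); v,u=np.indices(d.shape)
    P=np.stack([(u-K[0,2])/K[0,0]*d,(v-K[1,2])/K[1,1]*d,d],-1)
    return (P-t)@R
def ray(n,u,v,z):
    K,R,t=cal(n); r=R.T@np.linalg.inv(K)@np.array([u,v,1.]); o=-R.T@t
    return o+r*(z-o[2])/r[2]
E
python3 - <<'E'
from h import *
s=env.get_state(); print(s)
a,_=shot('scene','s0'); b,_=shot('top','t0')
for n in('scene','top'):
    K,R,t=cal(n); print(n,K[0,0],-R.T@t)
E
```

```text
{'time': 0.0, 'qpos': array([ 1.19888934,  0.47781414,  0.02236035,  1.55646596, -0.01150533,
        1.10927438, -0.08311362]), 'joint_velocities': array([-0.00114243, -0.00129184,  0.00016423, -0.00082004, -0.00134936,
       -0.0002848 ,  0.00051166]), 'joint_torque': array([ 8.49820208e-04, -5.96447325e+01,  1.60890877e+00, -2.81196606e+01,
        1.25965310e-02,  9.35904711e-03,  2.51149100e-05]), 'tcp_pos': array([ 0.17587593, -0.65120804,  0.30291045]), 'orientation': array([-8.96690977e-04,  9.91313769e-01,  1.31514908e-01, -1.90377214e-04]), 'force': array([-0.12395156, -0.43512002,  0.7888307 ]), 'torque': array([ 0.00168518, -0.04438526, -0.00258468]), 'gripper_force': 0.0, 'opening': 0.08556167938821935}
scene 470.5011089271877 [ 0.02407145 -1.01119659  1.40679892]
top 433.49782439011824 [ 0.2805776  -0.14311057  1.50114767]
```

View pics/t0.png

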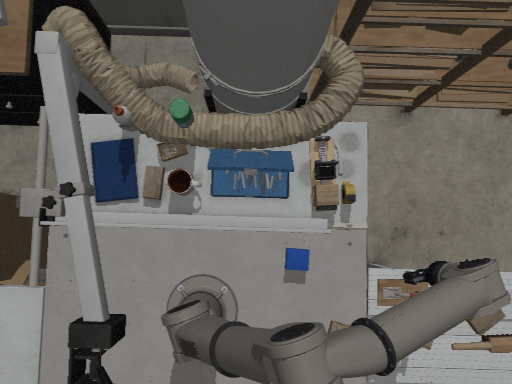

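View pics/s0.png

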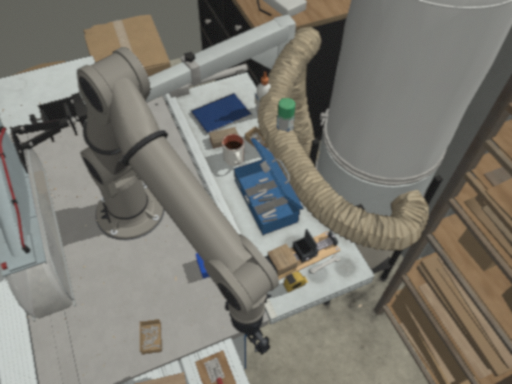

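The top view shows the clamp at about (325,170), with the pine block at (326,196), the black jaw at (325,170), the tape measure at (348,192) and the hose overhead near (345,90). The blue look-alike is at (297,259). I'll enlarge the clamp.

```bash
python3 - <<'E'
from h import *
a=np.load('pics/t0.npz');b=np.load('pics/s0.npz')
x=cv2.resize(a['p'][115:225,290:370],None,fx=5,fy=5,interpolation=cv2.INTER_CUBIC)
y=cv2.resize(b['p'][215:305,255:365],None,fx=3.6,fy=5.5,interpolation=cv2.INTER_CUBIC)
h=550
y=cv2.resize(b['p'][215:305,255:350],(395,374),interpolation=cv2.INTER_CUBIC)
c=np.zeros((h,800,3),np.uint8); c[:,:400]=x; c[:374,405:]=y
cv2.imwrite('pics/crop.png',c)
W=world('top',a['d'])
for v in range(120,216,4): print(v,[tuple((W[v,u]*1000).round().astype(int)) for u in (316,324,332)])
print('hose',[(u,v,(W[v,u]*1000).round()) for u,v in((340,110),(355,80),(320,130),(300,125),(250,125),(345,60))])
E
```

```text
120 [(np.int64(641), np.int64(-361), np.int64(110)), (np.int64(642), np.int64(-387), np.int64(109)), (np.int64(646), np.int64(-415), np.int64(99))]
124 [(np.int64(627), np.int64(-360), np.int64(116)), (np.int64(630), np.int64(-388), np.int64(105)), (np.int64(635), np.int64(-417), np.int64(88))]
128 [(np.int64(617), np.int64(-362), np.int64(102)), (np.int64(622), np.int64(-391), np.int64(85)), (np.int64(643), np.int64(-434), np.int64(2))]
132 [(np.int64(609), np.int64(-366), np.int64(79)), (np.int64(614), np.int64(-396), np.int64(59)), (np.int64(629), np.int64(-435), np.int64(0))]
136 [(np.int64(613), np.int64(-379), np.int64(-2)), (np.int64(604), np.int64(-399), np.int64(45)), (np.int64(615), np.int64(-436), np.int64(-4))]
140 [(np.int64(591), np.int64(-374), np.int64(35)), (np.int64(593), np.int64(-402), np.int64(28)), (np.int64(598), np.int64(-433), np.int64(12))]
144 [(np.int64(583), np.int64(-378), np.int64(8)), (np.int64(580), np.int64(-403), np.int64(25)), (np.int64(583), np.int64(-432), np.int64(16))]
148 [(np.int64(568), np.int64(-378), np.int64(10)), (np.int64(567), np.int64
[... 1958 characters left out ...]
t64(66))]
204 [(np.int64(370), np.int64(-373), np.int64(65)), (np.int64(371), np.int64(-400), np.int64(64)), (np.int64(372), np.int64(-427), np.int64(63))]
208 [(np.int64(358), np.int64(-378), np.int64(36)), (np.int64(358), np.int64(-402), np.int64(53)), (np.int64(359), np.int64(-428), np.int64(56))]
212 [(np.int64(346), np.int64(-383), np.int64(6)), (np.int64(347), np.int64(-411), np.int64(1)), (np.int64(348), np.int64(-439), np.int64(3))]
hose [(340, 110, array([ 679., -440.,  102.])), (355, 80, array([ 781., -488.,  104.])), (320, 130, array([ 614., -378.,   85.])), (300, 125, array([ 622., -308.,  113.])), (250, 125, array([ 618., -146.,  109.])), (345, 60, array([ 846., -453.,  106.]))]
```

View pics/crop.png

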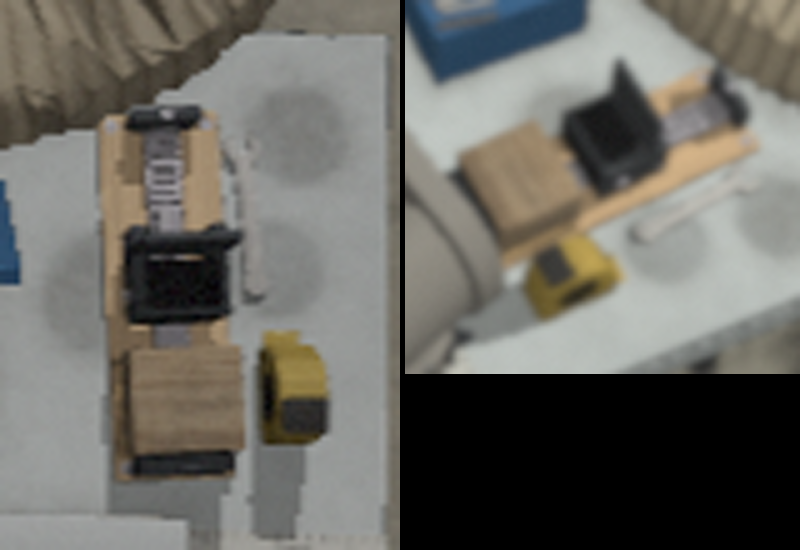

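The crop shows the jaw frame with the black ridged tab at about top px (326,172), and the plate edge at v≈163. The brown pine block is at (326,196); the blue one at (297,259) lies outside the clamp, so it isn't the one meant. The end stop is at (323,139). Next I'll compute the clamp pose from the board and the plate edges.

```bash
python3 - <<'E'
from h import *
c=lambda x,y:(290+x/5-.4,115+y/5-.4)
for nm,x,y,z in(('TL',102,116,.01),('TR',216,116,.01),('BL',117,480,.01),('stopL',128,108,.044),('stopR',203,108,.044),('plate topL rear?',124,232,.115),('plate topR',242,232,.115),('plate frontL',124,246,.115),('plate frontR',242,246,.115),('tab c',180,285,.08),('blkTL',131,346,.067),('blkTR',241,346,.067),('blkBL',131,452,.067),('blkBR',243,452,.067)):
    print(nm,(ray('top',*c(x,y),z)*1000).round(1))
s=lambda x,y:(255+(x-405)/4.158-.4,215+y/4.158-.4)
for nm,x,y in(('sc plate far',620,62),('sc plate near',660,122)): print(nm,(ray('scene',*s(x,y),.115)*1000).round(1))
W=world('scene',np.load('pics/s0.npz')['d'])
m=np.zeros(W.shape[:2],bool); m[222:262,285:330]=1
m&=(W[...,2]>.09)&(W[...,2]<.13)&(W[...,0]<.56)&(W[...,0]>.4)
v,u=np.nonzero(m); print(len(u)); print(np.c_[u,v,(W[m]*1000).round()].astype(int)[:60:2].tolist())
a=np.load('pics/t0.npz'); Wt=world('top',a['d']); g=cv2.cvtColor(a['p'],cv2.COLOR_BGR2GRAY)
print('rail',(Wt[215:235:3,250]*1000).round().tolist())
print(g[156:184,320:334:2])
E
```

```text
TL [ 603.6 -356.4   10. ]
TR [ 606.1 -435.9   10. ]
BL [ 350.2 -371.8   10. ]
stopL [ 602.3 -369.2   44. ]
stopR [ 603.9 -420.3   44. ]
plate topL rear? [ 505.5 -357.1  115. ]
plate topR [ 507.8 -433.3  115. ]
plate frontL [ 496.4 -357.3  115. ]
plate frontR [ 498.7 -433.5  115. ]
tab c [ 477.  -400.2   80. ]
blkTL [ 437.  -370.7   67. ]
blkTR [ 439.2 -443.9   67. ]
blkBL [ 366.3 -372.    67. ]
blkBR [ 368.6 -446.3   67. ]
sc plate far [ 501.3 -374.9  115. ]
sc plate near [ 505.1 -433.5  115. ]
98
[[305, 229, 500, -369, 111], [305, 230, 498, -374, 112], [307, 230, 505, -375, 109], [306, 231, 498, -379, 113], [308, 231, 503, -382, 116], [305, 232, 497, -377, 105], [307, 232, 500, -383, 113], [304, 233, 496, -373, 93], [306, 233, 496, -384, 110], [308, 233, 499, -391, 120], [305, 234, 497, -379, 96], [307, 234, 498, -387, 109], [309, 234, 502, -392, 114], [306, 235, 498, -384, 97], [308, 235, 498, -394, 113], [310, 235, 503, -397, 114], [307, 236, 498, -390, 100], [309, 236, 499, -398, 112], [311, 236, 504, -402, 116], [308, 237, 499, -395, 101], [310, 237, 502, -400, 107], [312, 237, 
[... 573 characters left out ...]
  87  83  66  60]
 [ 59  58  59  58  52  53  51]
 [ 40  32  36  30  26  26  19]
 [ 22  19  18  24  19  24  23]
 [ 24  27  20  24  29  19  28]
 [ 71  65  57 109  97  50  19]
 [ 15  22  11  14  17  20  12]
 [ 14  22  20  15  12  18  23]
 [ 17  11  15  18  13  18  13]
 [ 16  12  16  21  17  16  12]
 [ 11  15  23  18  15  16  17]
 [ 10  22  18  16  15  17   4]
 [ 20  18  12  14  21   6  12]
 [ 19  16  16  18   6  20  12]
 [ 17  23  11  12   9  17  10]
 [ 29  22  25  23  30  29  30]
 [ 38  38  37  39  37  42  37]
 [ 27  19  17  14   9  13   9]
 [ 14  11  33  34  37  62  78]
 [ 75  98 100  99 100 105 134]
 [ 72  98  95  98 101 105 134]
 [ 79  96  97  96 106 107 133]
 [ 80  98  97  99 101 106 106]]
```

Clamp yaw is about 0.035 rad, the plate face is at x≈0.498 and the tab centre is at about (0.478, -0.400). The board, plate and scene-depth measurements agree on this. Moving above it with the fingers shut.

```bash
python3 - <<'E'
from h import *
print(env.nose_length)
env.grip(0.0)
th=0.035; q=[0,np.cos(th/2),np.sin(th/2),0]
env.reach([0.482,-0.400,0.27],q)
env.movel([0.482,-0.400,0.185],0.15)
s=env.get_state(); print(s['time'],s['tcp_pos'],s['orientation'],s['force'],s['opening'])
p,d=shot('scene','s1'); p2,d2=shot('top','t1')
y=cv2.resize(p[190:290,260:360],(500,500),interpolation=cv2.INTER_CUBIC)
x=cv2.resize(p2[130:220,300:354],(300,500),interpolation=cv2.INTER_CUBIC)
cv2.imwrite('pics/c1.png',np.hstack([y,x]))
E
```

```text
0.0726
3.0583 [ 0.48219612 -0.40066174  0.18569164] [3.52594382e-04 9.99852343e-01 1.71752413e-02 4.22308016e-04] [0.92678788 0.05512967 0.31559148] -0.00010230300404150973
```

View pics/c1.png

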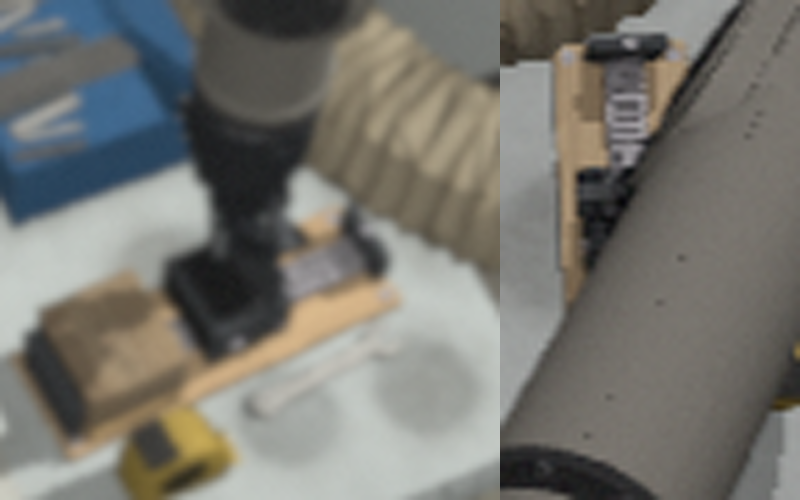

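The scene view shows the shut fingertips (around crop (245,240)) over the front of the jaw with the plate behind them. The tips are already at z=0.113, below the plate top, and there is no contact force. Pressing down.

```bash
python3 - <<'E'
from h import *
f=lambda m:print(m,round(env.get_state()['time'],2),(env.get_state()['tcp_pos']*1000).round(1),env.get_state()['force'].round(1))
x,y=.482,-.400
r=env.movel([x,y,0.156],0.1,stop_force=6); f(r)
if not r:
    r=env.movel([x,y,0.1415],0.03,stop_force=12); f(r)
E
```

```text
False 3.6 [ 481.9 -399.9  155.8] [ 0.3 -0.8  0.1]
True 4.1 [ 482.6 -400.4  142.7] [-1.5  1.8  6.7]
```

The tab bottomed out at tip z=0.070, so it's fully down (expected 0.070). Now pushing along the bar.

```bash
python3 - <<'E'
from h import *
def f(m):
    s=env.get_state(); print(m,round(s['time'],2),(s['tcp_pos']*1000).round(1),s['force'].round(1))
th=.035
p0=np.array([.482,-.400,.1417])
for L in (.008,.02,.035,.05,.060,.07,.08,.09):
    r=env.movel(p0+[L*np.cos(th),L*np.sin(th),0],0.03,stop_force=18); f((L,r))
    if r: break
E
```

```text
(0.008, False) 4.51 [ 490.3 -399.9  142.7] [-1.7  0.8  9.4]
(0.02, False) 5.06 [ 502.3 -399.2  142.7] [-2.   2.4 11. ]
(0.035, False) 5.71 [ 517.3 -398.2  142.7] [-2.3  2.9 11.1]
(0.05, False) 6.36 [ 532.4 -397.2  142.7] [-3.   4.3 10. ]
(0.06, False) 6.84 [ 540.8 -397.2  142.6] [-5.8  4.2 14.9]
(0.07, True) 7.12 [ 542.5 -397.6  142.8] [-3.1  2.   7.8]
```

```bash
python3 - <<'E'
from h import *
s=env.get_state(); print(s['tcp_pos'],s['force'])
p,d=shot('scene','s2'); p2,d2=shot('top','t2')
y=cv2.resize(p[190:290,260:360],(500,500),interpolation=cv2.INTER_CUBIC)
x=cv2.resize(p2[130:220,300:354],(300,500),interpolation=cv2.INTER_CUBIC)
cv2.imwrite('pics/c2.png',np.hstack([y,x]))
E
```

```text
[ 0.54249236 -0.39758327  0.14277064] [-3.13787691  2.02253782  7.79685714]
```

View pics/c2.png

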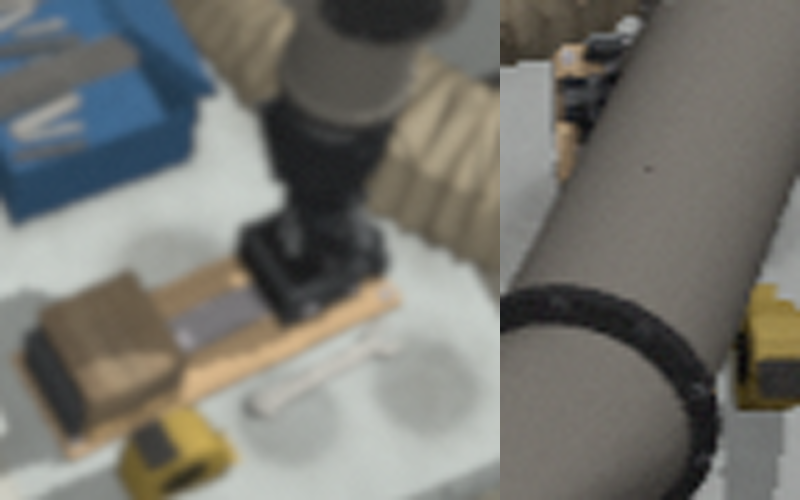

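The jaw is now up against the end stop, and the block, spanner and tape measure haven't moved. I'll push once more, firmly, to confirm it's at the stop, then back off, lift, and look.

```bash
python3 - <<'E'
from h import *
def f(m):
    s=env.get_state(); print(m,round(s['time'],2),(s['tcp_pos']*1000).round(1),s['force'].round(1))
r=env.movel([.556,-.3974,.1417],0.02,stop_force=30); f(r)
x,y,z=env.get_state()['tcp_pos']
env.movel([x-.001,y,.1424],0.02); f('relax')
env.movel([x-.004,y,.17],0.08); f('up')
env.movel([x-.006,y,.30],0.2); f('clear')
env.reach([.35,-.58,.32],env.get_state()['orientation']); f('away')
p,d=shot('scene','s3'); p2,d2=shot('top','t3')
y=cv2.resize(p[190:290,260:360],(500,500),interpolation=cv2.INTER_CUBIC)
x=cv2.resize(p2[130:220,300:354],(300,500),interpolation=cv2.INTER_CUBIC)
cv2.imwrite('pics/c3.png',np.hstack([y,x]))
E
```

```text
True 7.64 [ 543.  -397.9  142.8] [-4.3  1.2  7.8]
relax 7.89 [ 542.6 -397.9  143. ] [0.4 0.3 5.5]
up 8.39 [ 538.7 -397.9  170.3] [ 0.   0.9 -0.3]
clear 9.19 [ 536.4 -397.4  298.4] [ 0.1  0.3 -0.7]
away 10.22 [ 352.2 -578.4  319.3] [ 0.6 -0.1  0.6]
```

View pics/c3.png

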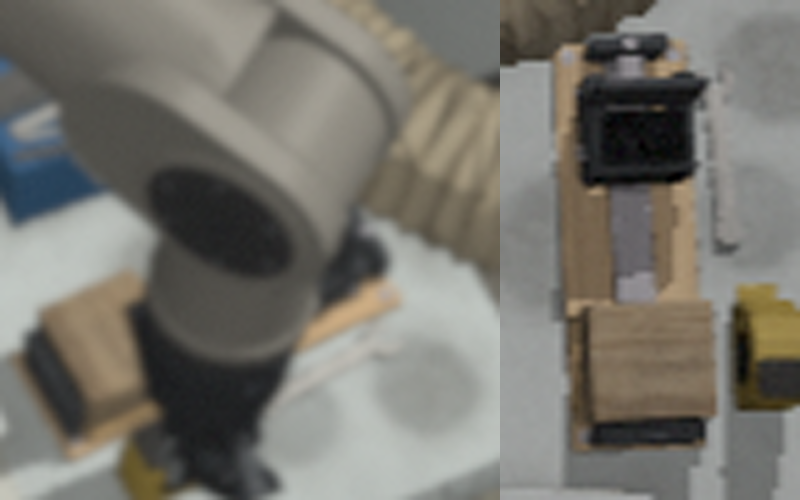

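```bash
python3 - <<'E'
from h import *
a=np.load('pics/t0.npz');b=np.load('pics/t3.npz')
Wa,Wb=world('top',a['d']),world('top',b['d'])
ga,gb=[cv2.cvtColor(q['p'],cv2.COLOR_BGR2GRAY) for q in(a,b)]
print('before'); print([(v,ga[v,318:333:3].tolist(),(Wa[v,324]*1000).round().astype(int).tolist()) for v in range(176,190)])
print('after')
for v in list(range(134,148))+list(range(158,190)): print(v,gb[v,315:333:3].tolist(),(Wb[v,324]*1000).round().astype(int).tolist())
# block/bystander shift
d=cv2.absdiff(ga,gb)[178:222,310:362]; print('blockdiff',(d>40).sum())
for q in(164.2-.4,160.9): print(q, ray('top',324,q,.115)*1000)
x=cv2.resize(b['p'][130:175,305:345],(640,560),interpolation=cv2.INTER_CUBIC)
cv2.imwrite('pics/c4.png',np.clip(x.astype(int)*2,0,255).astype(np.uint8))
E
```

```text
before
[(176, [37, 20, 25, 23, 29], [463, -396, 76]), (177, [36, 42, 37, 36, 42], [461, -398, 64]), (178, [27, 21, 17, 12, 13], [457, -398, 65]), (179, [16, 14, 33, 36, 62], [457, -402, 45]), (180, [138, 86, 100, 95, 105], [455, -405, 25]), (181, [94, 84, 95, 95, 105], [453, -406, 19]), (182, [97, 89, 97, 106, 107], [448, -405, 27]), (183, [96, 89, 97, 97, 106], [446, -406, 20]), (184, [100, 89, 107, 104, 116], [442, -406, 20]), (185, [119, 119, 117, 118, 119], [434, -398, 68]), (186, [108, 110, 117, 113, 118], [431, -398, 66]), (187, [112, 116, 117, 111, 113], [427, -397, 73]), (188, [113, 115, 111, 114, 113], [424, -398, 66]), (189, [117, 117, 109, 108, 108], [420, -398, 68])]
after
134 [67, 58, 133, 152, 155, 155] [620, -406, 4]
135 [67, 57, 136, 153, 156, 157] [619, -408, -7]
136 [68, 106, 96, 97, 75, 138] [604, -399, 42]
137 [86, 64, 64, 110, 60, 105] [600, -399, 45]
138 [82, 59, 55, 94, 49, 100] [596, -398, 49]
139 [59, 32, 28, 35, 25, 131] [594, -400, 40]
140 [45, 20, 97, 135, 23, 135] [589, -398, 51]
141 [95, 55, 104, 136, 104, 147] [588, -400, 39]
142 [102, 85, 103, 137, 107
[... 1247 characters left out ...]
107] [462, -405, 24]
179 [101, 100, 88, 129, 126, 108] [460, -406, 20]
180 [101, 100, 121, 143, 125, 108] [456, -406, 19]
181 [100, 100, 119, 140, 131, 142] [452, -405, 27]
182 [99, 102, 122, 140, 144, 153] [449, -406, 21]
183 [102, 101, 123, 137, 139, 151] [446, -406, 20]
184 [140, 131, 107, 126, 130, 131] [442, -406, 20]
185 [81, 124, 123, 122, 121, 120] [433, -398, 70]
186 [61, 113, 113, 121, 116, 120] [431, -398, 65]
187 [57, 117, 118, 121, 114, 114] [427, -399, 64]
188 [48, 119, 118, 116, 115, 118] [424, -398, 67]
189 [46, 119, 118, 109, 111, 112] [421, -399, 64]
blockdiff 75
163.79999999999998 [ 497.35014475 -388.28699971  115.        ]
160.9 [ 506.78499646 -388.12048664  115.        ]
```

View pics/c4.png

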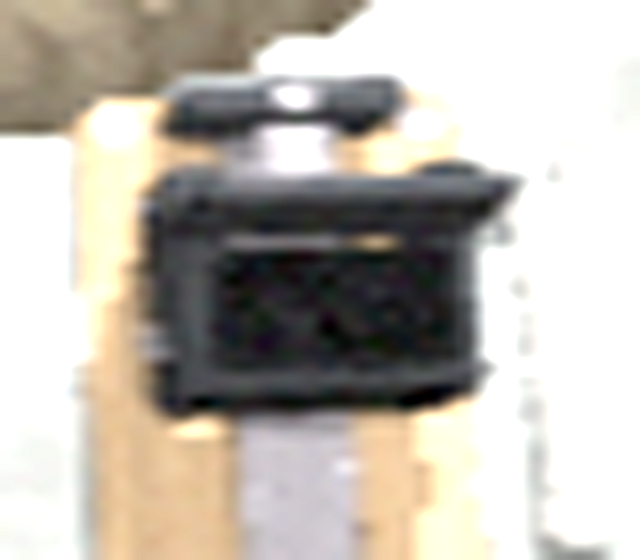

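The crop shows the jaw's rear carriage (z≈40 mm, crop (295,150)) meeting the end stop. The pad front is at x≈0.514 and the block face at 0.437, a gap of 77 mm, which is exactly full travel (75 + 2 mm). The block's edges haven't shifted, so I'm handing in.

```bash
python3 -c "
from h import *
print(job.job_done(), env.get_state()['time'])"
```

```text
the job is handed in; nothing more can be done
the job is handed in; nothing more can be done
```

The clamp is open and the job is handed in: with the release tab held down, the jaw was pushed back to the end stop and then let go. The arm is clear, the block and the things around the clamp showed no movement in the pictures, and it took about 10 s.

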